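# Snap the hanging stud home in a sample tag with the bench hand press

### The arm

A 7-joint arm with a two-finger parallel gripper is mounted at the origin on the work surface. World frame = base frame: x ahead of the robot, y to its left, z up, the work surface at z = 0. Lengths are in m, angles in rad, forces in N, time in s.
With the tool pointing down it reaches from about 0.425 to 0.825 m from the base axis. Payload 3.6 kg.
Tool frame: the origin (TCP) lies midway between the tips of the shut fingers; the grasp point (between the pads) lies hold_point_z behind it (hold_point_z is the distance from the TCP to the grasp point, in m); z points along the fingers, y is the line along which they close (so a half turn about z gives the same grasp; the last joint's range is limited). The gripper opens to 93 mm and grips with 3 to 60 N. Pads are 15 mm wide; open, the fingers measure 128 mm over their backs; the gripper's body (75 mm by 188 mm) begins 65 mm behind the grasp point.
Start: joints at [1.075, 0.615, -0.013, 1.423, 0.008, 1.103, -0.04], TCP at [0.294, -0.58, 0.181] pointing down, gripper open.
Joint ranges: [-3.12, 3.12], [-0.3, 2.06], [-1.34, 1.32], [0.26, 2.42], [-1.36, 4.5], [0.01, 1.98], [-2.84, 2.84]. Speed limits (rad/s): [2.79, 2.79, 3.14, 3.14, 3.14, 3.14, 3.14].

### API

Orientations are given as [roll, pitch, yaw] about the fixed x, y, z axes, in that order (R = Rz(yaw) Ry(pitch) Rx(roll)).
In Python, from workcell import state, capture, finish_job, search_frame, hold_point_z gives the robot as it stands.
- The arm moves only by the shell command python3 -m inch 'ROWS' [FORCE]. ROWS is text: rows parted by semicolons, each of 5 numbers parted by spaces: the shift along the tool's x, y, z in mm, then the turn about the tool's z in rad, then the opening, from 0 (shut) to 1 (fully open). In form: dx dy dz spin gripper; .... A call has 1 to 5 rows; each row shifts and turns the commanded pose from where the row before left it, along the tool's axes as they then stand; what a row does not reach is not made up. A row lasts 1/12 s, in which the tool goes at most 41.7 mm and 7.16 degrees, less where a joint would pass 70% of its speed; a pose out of reach is approached as far as the arm can. A call is refused whole if a number of a shift passes 41.7 or a number of a turn 0.125, either way. A call with a gripper value outside its range is refused whole. The fingers move at their own pace and stop on an object; FORCE is the grip in N (left out, the last holds). Time passes only in rows, so rows that do not move let the fingers close. It gives the time, the measured TCP pose, the force, the opening and the grip force at its end, in the units of the state.
- state(): the state, without advancing time (a new reading comes with each control period).
- capture(name): name is "scene" or "top" or "wrist"; returns a dict with "pixels" (384x512x3 uint8, blue, green, red), "camera_matrix" (3x3 intrinsics, pixels), "view" (4x4, takes a point from world to camera coordinates). Camera axes: x right, y up, looking along -z (the intrinsics and any distortion apply to the point x, -y, -z); pixel columns grow to the right and rows downward; lengths in m; the calibration is good to about 2 mm. A picture is of the moment at which its call begins. There is no depth.
- finish_job(): hands the job in; it is judged then, once.
Trained networks look in a picture, given as the dict that the camera call returned (one of the last four; its "shot" number tells which), for a name from the list of things; names that differ only in an ending like _2 or _b are one class to them, and where a whole thing is asked for, a point or a joint stands for the part that bears it (a point fixed in the world has none). Each returns a list of dicts, best first, with "score" (0 to 1); they miss things now and then, are a little off and sometimes report something else, mostly with a low value. They report only what shows in the picture. A call takes as long as a camera call. They do not tell look-alikes from the thing itself.
- search_frame(picture, target): "point" ([column, row] in pixels, amid what is visible of it).
The state is a dict: "time": time; "joints": joint angles; "joint_vel": joint speeds; "tau": joint torques, N m; "ee_pos": TCP position; "ee_rot": TCP orientation; "force": force on the tool from outside, world axes, zero at the start; "moment": the same for the moment, N m; "finger_gap": finger opening in m; "finger_force": force on a finger pad.
Only numpy, scipy, OpenCV 4.12 (cv2) and the standard library are available. Lean on these libraries where they do the work, as an engineer would, in place of code of your own. Each camera call takes 0.05 s, during which the arm holds its last target. There are 200 camera calls.

### The job

One of the three sample tags in the wooden rack still has its brass hanging stud standing proud. Stand that tag upright in the nest of the hand press, fully seated with the stud edge down, squeeze the press's two handles together until you feel the stud resist and then snap home, stop squeezing the moment it gives so that the tag is not bruised, then let the handles spring open again and leave the tag standing in the press. Press the stud only with the press, and leave the other tags and the things lying about alone.

Things in the scene. Friction and masses are not known exactly. Their poses are not given: they have to be found in the camera images.
- tag_center (a point): Centre (half-way up) of the loose tag to work on: an upright white board with a wood-grain field, 50 mm wide along its x, 8 mm thick along y, 95 mm tall along z, about 65 g, in one of the rack's three slots. The tags in the other slots have their studs home already. Grip it across its 50 mm width close under the top edge. It may go into the press either way round.
- stud (a joint): How far the stud is pushed in, m: 0 proud (head 5 mm off the board), 0.005 home. A brass round head 14 mm across, 3 mm thick, on the tag's +y face, mid-width, 33 mm above the lower edge. A snap fit pushed along the tag's -y: resistance peaks about half-way, then falls; from about 4 mm it jumps home by itself and stays. Let go sooner, it springs back to proud.
- stud_head (a point): Centre of the outer face of the stud's head: 12 mm from the tag's mid-plane when proud, 7 mm when home.
- press: The hand press, bolted down: a grey base plate 155 x 110 x 8 mm; above it an aluminium nest (slot) on a carriage. Origin: on the table surface under the centre of the nest at rest. Its x runs from the handles' ends (-x) to the pivot pin (+x), z up.
- nest (a point): Centre of the nest's floor, 12 mm above the table, axes as press. Slot 53 mm along x, 10 along y, 18 deep, flared lips on the long sides; it floats along y by 8 mm either way on a light spring. A seated tag has its centre 47.5 mm above this point, its x along the press's x. The press's arms lie 37 to 53 mm above the table beside it: hold the tag with fingertips above 60 mm.
- handle_left (a joint): Angle of the press's left (+y) arm, rad: 0 sprung open, at most 0.16 closed. Both arms swing level, independently, about one pin 95 mm from the nest centre along the press's +x; a light spring opens each (1 to 1.5 N at its grip). Their jaw noses meet the tag at the nest centre. The left nose is a screw die whose setting varies by 6 mm, so where the stud gives must be felt.
- handle_right (a joint): Angle of the right (-y) arm, the same way.
- handle_left_grip (a point): Middle of the left handle's grip swelling, 45 mm above the table: an upright black cylinder 12 mm across, 28 mm tall, 180 mm from the pin (85 mm from the nest along the press's -x). Open, the swellings span 70 mm; with the stud home 26 to 39 mm. Squeeze along the press's y from above. The snap takes 12 to 18 N a handle; over 25 N ever, or over 10 N once it is home, bruises the tag.
- handle_right_grip (a point): Middle of the right handle's grip swelling, its mirror image.
- rack: Wooden rack block, fixed, 75 x 132 x 34 mm, origin on the table under its centre; three slots 44 mm apart along its y, each 57 mm along x, 10 mm along y and 24 mm deep (slot floor 10 mm above the table). The tags' widths lie along its x.
- spare_a: A finished tag in the rack, same size (origin at the middle of its lower edge); leave alone.
- spare_b: The other finished tag in the rack; leave alone.
- tape: Roll of orange masking tape lying flat, 96 mm across, 25 mm high, origin at its underside; leave alone.
- marker: Black marker pen lying on the table, 12 mm thick, 112 mm long; leave alone.
- jar: Green glass jar, 72 mm across, 100 mm tall, origin at its underside; leave alone.
- tin: Paint tin, 84 mm across, 110 mm tall, origin at its underside; leave alone.
- brush: Flat paint brush lying on the table with a wooden handle; leave alone.
- scraper: Scraper lying on the table with a wooden handle; leave alone.
Not all that is in view belongs to the job. What is shaped like the part that bears tag_center but purple is not meant.

How it is judged:
On the way, in this order (a step that is already met when the one before it is completed fails the run):
1. the tag stands seated in the nest of the press, let go, its stud still proud (horizontal distance between tag_center and nest below 0.012 m and z of tag_center in the frame of nest below 0.0495 m and angle between tag_center's own z axis and vertical below 0.2 rad and value of joint stud below 0.002 m and contact force between the fingers and tag below 0.1 N), for 0.2 s.
2. the press's handles are squeezed and the stud is home (value of joint stud above 0.0044 m and value of joint each of handle_left, handle_right above 0.04 rad and horizontal distance between tag_center and nest below 0.012 m), for 0.05 s.
At the end, for the whole second after the job is handed in: The stud is home (pushed in more than 4.4 of 5 mm), the tag stands at rest in the nest (centre within 12 mm of the nest's middle in plan, lower edge within 2 mm of the floor, tilted less than 0.2 rad), and both handles have sprung open (under 0.03 rad) (value of joint stud above 0.0044 m and value of joint each of handle_left, handle_right below 0.03 rad and horizontal distance between tag_center and nest below 0.012 m and z of tag_center in the frame of nest below 0.0495 m and angle between tag_center's own z axis and vertical below 0.2 rad and linear speed of tag below 0.02 m/s); the robot touches nothing.
It fails at once if a handle is squeezed with more than 25 N (contact force between the fingers and handle_left above 25 N or contact force between the fingers and handle_right above 25 N).
It fails at once if the handles are still squeezed with more than 10 N once the stud is home (value of joint stud above 0.0044 m and (contact force between the fingers and handle_left above 10 N or contact force between the fingers and handle_right above 10 N)).
It fails at once if the gripper pushes on the stud itself (contact force between the fingers and stud_c0 above 3 N).
It fails at once if another tag or a thing lying about is moved more than 20 mm (distance of any of spare_a, spare_b, tape, marker, jar, tin, brush, scraper from where it was at the start of the episode above 0.02 m).
It also fails if it takes over 64 s, if anything falls off the work surface, if the arm or the gripper's body presses on something with over 40 N, if the wrist force passes 120 N, or if a joint passes its speed limit or range.

## Working session

There is one attempt and no reset: what is moved stays moved. The work goes in short steps, Python scripts to look and compute and a shell command to move; the robot and the scene stay as the last step left them, time stands still between calls to the robot, and variables do not carry over. Pictures are saved under pics/ and viewed, at most 10 in all, crops included, and the job is handed in when it is done.

```bash
mkdir -p pics
cat > h.py <<'E'
import numpy as np, cv2, json
from workcell import state, capture, finish_job, search_frame, hold_point_z
def proj(c,P):
    P=np.atleast_2d(P); q=(c["view"][:3,:3]@P.T).T+c["view"][:3,3]
    q=q*[1,-1,-1]; u=(c["camera_matrix"]@q.T).T; return u[:,:2]/u[:,2:]
def unproj(c,uv,z):
    K=np.array(c["camera_matrix"]);V=np.array(c["view"]);R=V[:3,:3];o=-R.T@V[:3,3]
    d=np.linalg.solve(K,[uv[0],uv[1],1])*[1,-1,-1]; d=R.T@d
    return o+d*(z-o[2])/d[2]
def cap(n):
    c=capture(n); c["view"]=np.array(c["view"]); c["camera_matrix"]=np.array(c["camera_matrix"]); return c
E
python3 - <<'E'
from h import *
print(state(),hold_point_z)
c=cap("scene");cv2.imwrite("pics/s0.png",c["pixels"])
t=cap("top");cv2.imwrite("pics/t0.png",t["pixels"])
print({k:v for k,v in c.items() if k!="pixels"},t["view"],t["camera_matrix"])
for n in ["tag_center","stud_head","press","nest","handle_left_grip","handle_right_grip","rack","spare_a","tape","jar","tin","marker"]:
    for nm,p in(("scene",c),("top",t)):
        print(n,nm,[(np.round(r["point"]).tolist(),round(r["score"],2)) for r in search_frame(p,n)[:4]])
cv2.imwrite("pics/both.png",cv2.resize(t["pixels"],(800,600)))
E
```

```text
{'time': 0.0, 'joints': array([ 1.07549741,  0.61590519, -0.01264207,  1.42484756,  0.0080858 ,
        1.10335805, -0.04039421]), 'joint_vel': array([ 0.00129318, -0.00156165,  0.00122231, -0.00011618,  0.00183449,
        0.00164042, -0.00088469]), 'tau': array([-4.02916939e-04, -4.58940697e+01,  2.08934122e-01, -1.65748268e+01,
       -6.11151871e-02,  2.04038469e-02,  2.42250890e-04]), 'ee_pos': array([ 0.2933202 , -0.57910036,  0.1799073 ]), 'ee_rot': array([-3.13912396e+00,  5.91004603e-06,  4.68885449e-01]), 'force': array([-0.7325155 , -0.02255118,  0.80500694]), 'moment': array([ 0.03340034, -0.00564187,  0.03119582]), 'finger_force': 0.0, 'finger_gap': 0.09317300292590429} 0.0188
{'camera_matrix': array([[455.50628705,   0.        , 248.17738976],
       [  0.        , 455.50628705, 191.12438708],
       [  0.        ,   0.        ,   1.        ]]), 'view': array([[ 0.28520686,  0.95840265,  0.01101844, -0.16859426],
       [-0.8214862 ,  0.23850776,  0.51795219,  0.41586653],
       [ 0.49377877, -0.15677502,  0.8553386 , -1.52585791],
       [ 0.        ,  0.        ,  0.
[... 898 characters left out ...]
eft_grip top [([315.0, 186.0], 0.63)]
handle_right_grip scene [([155.0, 234.0], 0.64), ([395.0, 197.0], 0.41)]
handle_right_grip top [([333.0, 185.0], 0.76)]
rack scene [([330.0, 186.0], 0.81), ([164.0, 233.0], 0.49)]
rack top [([174.0, 197.0], 0.8)]
spare_a scene [([349.0, 167.0], 0.83), ([336.0, 173.0], 0.77)]
spare_a top [([155.0, 196.0], 0.72), ([337.0, 186.0], 0.7), ([167.0, 196.0], 0.51)]
tape scene [([251.0, 241.0], 0.64)]
tape top [([263.0, 162.0], 0.63)]
jar scene [([396.0, 196.0], 0.73), ([378.0, 144.0], 0.34)]
jar top [([126.0, 157.0], 0.68)]
tin scene [([85.0, 282.0], 0.61)]
tin top [([398.0, 157.0], 0.66)]
marker scene [([238.0, 170.0], 0.46)]
marker top [([394.0, 158.0], 0.75)]
```

View pics/both.png

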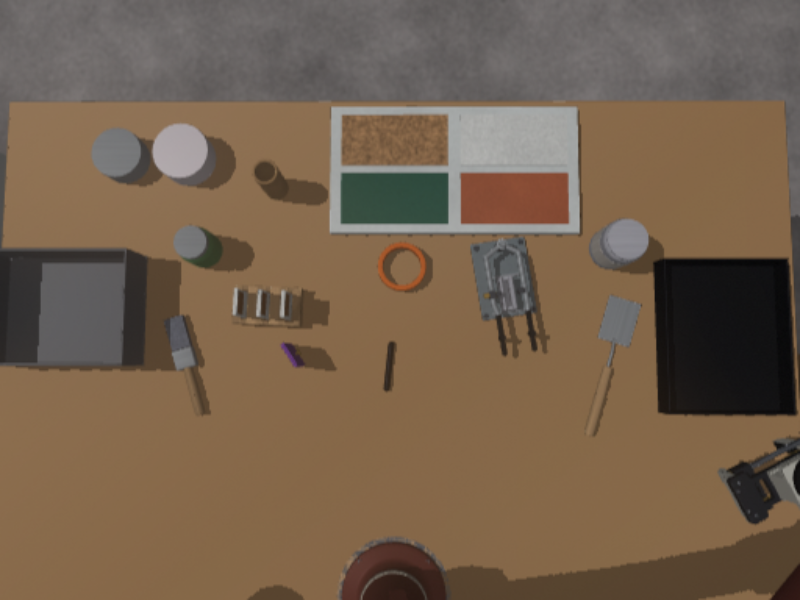

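View pics/s0.png

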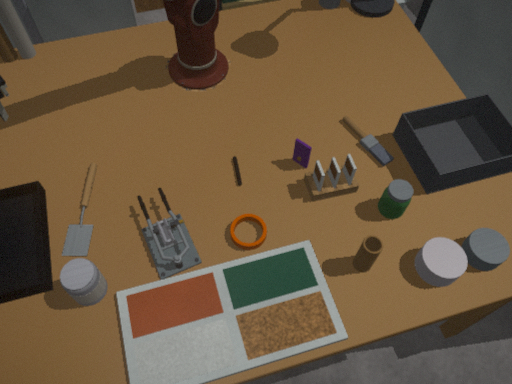

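Run:
```python
from h import *
c=cap("scene");t=cap("top")
a=cv2.resize(c["pixels"][145:205,295:375],(800,600),interpolation=cv2.INTER_CUBIC)
b=cv2.resize(t["pixels"][175:215,140:200],(450,300),interpolation=cv2.INTER_CUBIC)
d=cv2.resize(t["pixels"][145:235,290:360],(350,450),interpolation=cv2.INTER_CUBIC)
im=np.zeros((600,800,3),np.uint8); im[:300,:400]=cv2.resize(a,(400,300)); im[300:,:450]=b; im[:450,450:]=d
cv2.imwrite("pics/crop.png",im)
for uv in [(238/1.5625,301/1.5625),(262/1.5625,303/1.5625),(286/1.5625,304/1.5625)]: print("tagtop",unproj(t,uv,.105))
print("rack",unproj(t,(174,197),.034)); print("press",unproj(t,(322,178),.008))
print("grips ends",unproj(t,(504/1.5625,352/1.5625),.045),unproj(t,(534/1.5625,347/1.5625),.045))
```

```text
tagtop [0.55856613 0.2877562  0.105     ]
tagtop [0.55494193 0.24326693 0.105     ]
tagtop [0.55317319 0.19886583 0.105     ]
rack [0.55157581 0.23886649 0.034     ]
press [ 0.61391694 -0.21738705  0.008     ]
grips ends [ 0.46651074 -0.21133895  0.045     ] [ 0.47623795 -0.26894643  0.045     ]
```

View pics/crop.png

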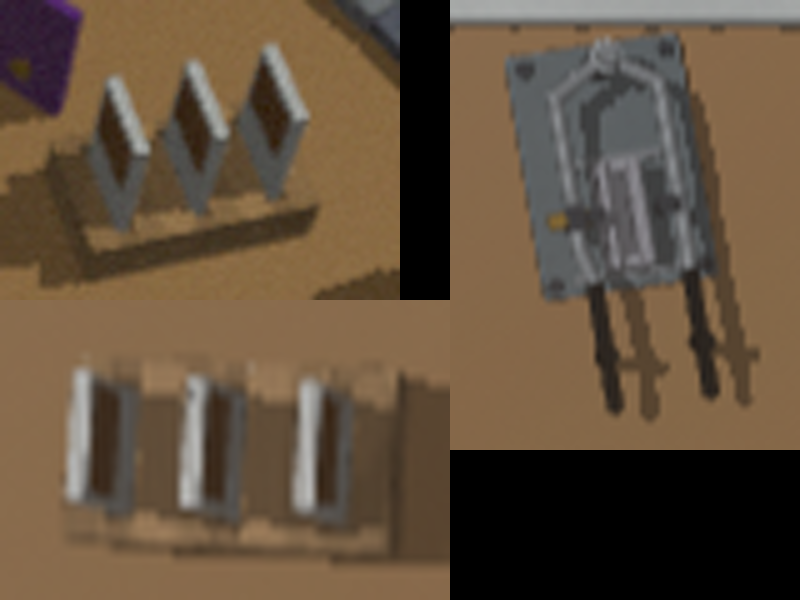

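```bash
cat >> h.py <<'E'
def go(x,y,z,yaw):
    "remaining shift in tool axes (mm) before spin, and after spin; spin (rad, tool z)"
    s=state(); p=np.array(s["ee_pos"]); w=s["ee_rot"][2]; d=np.array([x,y,z])-p
    f=lambda w:np.round(1000*np.array([np.cos(w)*d[0]+np.sin(w)*d[1],np.sin(w)*d[0]-np.cos(w)*d[1],-d[2]]),1)
    print("pos",p.round(4),"rot",np.round(s["ee_rot"],4),"t",round(s["time"],2),"| shift now",f(w),"after spin",f(yaw),"spin",round((w-yaw+np.pi)%(2*np.pi)-np.pi,3))
E
python3 -m inch '33 -20 -6 0 1; 33 -20 -6 0 1; 33 -20 -6 0 1; 33 -20 -6 0 1; 33 -20 -6 0 1'
python3 -m inch '33 -20 -6 0 1; 33 -20 -6 0 1; 33 -20 -6 0 1; 33 -20 -6 0.1 1; 33 -20 -6 0.1 1'
python3 -m inch '0 0 0 0.1 1; 0 0 0 0.1 1; 0 0 0 0 1; 0 0 0 0 1'
python3 - <<'E'
from h import *
c=cap("wrist");cv2.imwrite("pics/w1.png",c["pixels"])
s=state();print(s["ee_pos"],s["ee_rot"],s["time"],s["joints"])
V=c["view"];print("cam",-V[:3,:3].T@V[:3,3],V[:3,:3],c["camera_matrix"])
for n in ["nest","handle_left_grip","handle_right_grip","press"]:
    print(n,[(np.round(r["point"],1).tolist(),round(r["score"],2)) for r in search_frame(c,n)[:4]])
E
```

```text
time: 1.82
ee_pos: [0.3965, -0.4145, 0.2115]
ee_rot: [3.141, -0.0, 0.469]
force: [0.6, 1.2, 0.7]
finger_gap: 0.093
finger_force: 0.0
time: 2.23
ee_pos: [0.5012, -0.2527, 0.2418]
ee_rot: [-3.142, -0.0, 0.264]
force: [0.7, -0.7, -0.1]
finger_gap: 0.0928
finger_force: 0.0
time: 2.57
ee_pos: [0.5007, -0.2546, 0.2411]
ee_rot: [3.141, 0.0, 0.071]
force: [0.7, 0.3, 0.1]
finger_gap: 0.0928
finger_force: 0.0
[ 0.50059201 -0.25489541  0.24106704] [3.14142832e+00 1.98010205e-04 7.05091445e-02] 2.6167 [ 0.40977836  0.42201613  0.03339214  1.59455675 -0.01488796  1.12536361
 -1.05362833]
cam [ 0.57875674 -0.24886835  0.44536553] [[ 7.14130201e-02 -9.97446805e-01 -2.29213020e-04]
 [ 9.57370838e-01  6.86082293e-02 -2.80595777e-01]
 [ 2.79895087e-01  1.98187500e-02  9.59826004e-01]] [[306.46501715   0.         254.78830658]
 [  0.         306.46501715 191.12152417]
 [  0.           0.           1.        ]]
nest [([235.5, 96.2], 0.63)]
handle_left_grip [([208.7, 97.5], 0.89), ([73.9, 187.1], 0.55)]
handle_right_grip [([255.4, 87.5], 0.62)]
press [([234.4, 69.7], 0.56)]
```

View pics/w1.png

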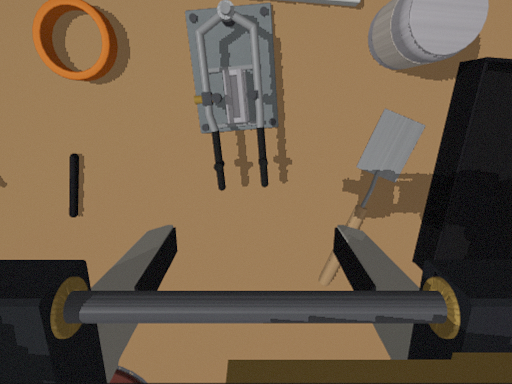

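Run:
```python
from h import *
from scipy.optimize import least_squares
c=cap("wrist");im=c["pixels"]
pts=np.array([[226,8],[217.5,152],[263,152]])
def P(p):
    x,y,w=p;R=np.array([[np.cos(w),-np.sin(w)],[np.sin(w),np.cos(w)]])
    l=np.array([[.095,0],[-.085,.035],[-.085,-.035],[0,.005],[0.0265,0.005],[0.0265,-.005],[-.0265,.005],[-.0265,-.005]])
    z=np.array([.06,.045,.045,.03,.03,.03,.03,.03])
    return np.c_[l@R.T+[x,y],z]
f=lambda p:(proj(c,P(p)[:3])-pts).ravel()
r=least_squares(f,[.61,-.22,.1]);print(r.x,r.fun)
for q in [(188,12),(271,5),(276,126),(200,131)]: print(unproj(c,q,.008).round(4))
x0,y0,S=180,0,6
b=cv2.resize(im[y0:y0+100,x0:x0+110],None,fx=S,fy=S,interpolation=cv2.INTER_CUBIC)
b2=cv2.resize(im[100:200,x0:x0+110],None,fx=S,fy=S,interpolation=cv2.INTER_CUBIC)
b=cv2.resize(im[0:200,180:290],None,fx=S,fy=S,interpolation=cv2.INTER_CUBIC)
for u in proj(c,P(r.x)): cv2.circle(b,tuple(int(k) for k in ((u-[180,0]+.5)*S)),2,(0,0,255),-1)
b=cv2.rotate(b,cv2.ROTATE_90_CLOCKWISE)[:, :]
b=cv2.resize(b,(800,440));cv2.imwrite("pics/pr.png",b)
```

```text
[ 0.59035276 -0.22322402  0.14101342] [-0.1833553  -8.3387652  -3.59051643  7.67949424  3.79143887  3.89681903]
[ 0.6816 -0.1572  0.008 ]
[ 0.6967 -0.2617  0.008 ]
[ 0.5478 -0.2812  0.008 ]
[ 0.5336 -0.1752  0.008 ]
```

View pics/pr.png

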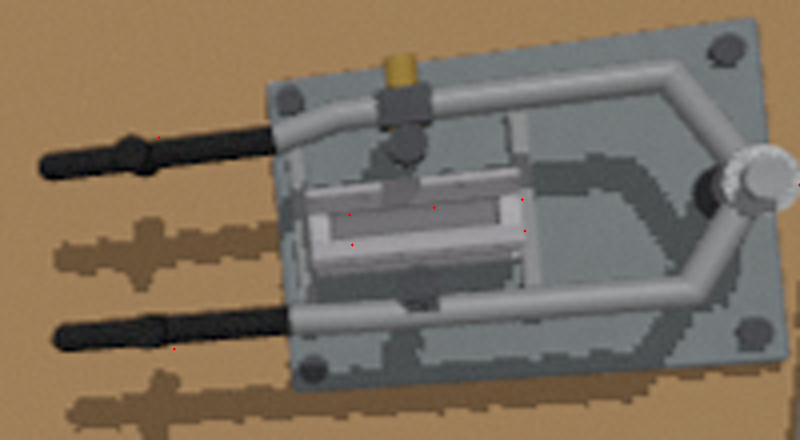

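```bash
cat > fit.py <<'E'
from h import *
from scipy.optimize import least_squares
def fit(c,corn,grips,pin,nest):
    obs=np.array(corn+grips+[pin,nest],float)
    def P(p):
        x,y,w,o,zp=p;R=np.array([[np.cos(w),-np.sin(w)],[np.sin(w),np.cos(w)]])
        l=np.array([[o-.0775,.055],[o+.0775,.055],[o+.0775,-.055],[o-.0775,-.055],[-.085,.035],[-.085,-.035],[.095,0],[0,0]])
        z=np.array([.008]*4+[.055,.055,zp,.030]); return np.c_[l@R.T+[x,y],z]
    r=least_squares(lambda p:(proj(c,P(p))-obs).ravel(),[.61,-.22,.1,.01,.06],loss="soft_l1")
    print("x y yaw off zpin",r.x.round(4)); print((proj(c,P(r.x))-obs).round(1).tolist()); return r.x
E
python3 - <<'E'
from fit import *
c=cap("wrist")
fit(c,[(200.75,133.25),(184.5,11.2),(269.3,2.5),(277,126.2)],[(218.7,165),(263,162)],(224.5,7.5),(233.7,96.2))
print(unproj(c,(218.7,165),.055),unproj(c,(263,162),.055),unproj(c,(233.7,96.2),.03))
go(.50,.33,.28,-1.5)
E
```

```text
x y yaw off zpin [ 0.5841 -0.2222  0.1524  0.031   0.0546]
[[-0.9, 0.5], [-1.0, -0.7], [0.7, -0.2], [0.7, 0.9], [-5.9, 1.1], [3.7, -0.3], [-0.2, 0.1], [0.6, -0.5]]
[ 0.49672709 -0.20807558  0.055     ] [ 0.50460384 -0.26499385  0.055     ] [ 0.58336148 -0.2215538   0.03      ]
pos [ 0.5006 -0.2549  0.241 ] rot [-3.1414  0.      0.0686] t 2.92 | shift now [  39.4 -583.6  -39. ] after spin [-583.5  -40.7  -39. ] spin 1.569
```

```bash
python3 -m inch '6 -38 1 0 1;6 -38 1 0 1;6 -38 1 0 1;6 -38 1 0 1;6 -38 1 0 1' >/dev/null
python3 -m inch '6 -38 1 0 1;6 -38 1 0 1;6 -38 1 0 1;6 -38 1 0 1;6 -38 1 0 1' >/dev/null
python3 -m inch '6 -38 1 0 1;6 -38 1 0 1;6 -38 1 0 1;6 -38 1 0 1;6 -38 1 0 1'
python3 -m inch '0 0 0 -0.12 1;0 0 0 -0.12 1;0 0 0 -0.12 1;0 0 0 -0.12 1;0 0 0 -0.12 1' >/dev/null
python3 -m inch '0 0 0 -0.12 1;0 0 0 -0.12 1;0 0 0 -0.12 1;0 0 0 -0.12 1;0 0 0 -0.12 1' >/dev/null
python3 -m inch '0 0 0 -0.12 1;0 0 0 -0.12 1;0 0 0 0 1;0 0 0 0 1'
python3 - <<'E'
from h import *
go(.555,.24,.2,1.51)
c=cap("wrist");cv2.imwrite("pics/w2.png",c["pixels"])
u=proj(c,[[.5586,.2878,.105],[.5549,.2433,.105],[.5532,.1989,.105]]);print(u)
for n in ["tag_center","stud_head","spare_a","rack"]:
    print(n,[(np.round(r["point"],1).tolist(),round(r["score"],2)) for r in search_frame(c,n)[:4]])
m=u.mean(0);x0=int(np.clip(m[0]-80,0,352));y0=int(np.clip(m[1]-50,0,264))
print(x0,y0);cv2.imwrite("pics/w2c.png",cv2.resize(c["pixels"][y0:y0+120,x0:x0+160],(800,600),interpolation=cv2.INTER_CUBIC))
E
```

```text
time: 4.17
ee_pos: [0.5515, 0.322, 0.2261]
ee_rot: [-3.141, -0.0, 0.069]
force: [1.3, 0.1, -0.2]
finger_gap: 0.0928
finger_force: 0.0
time: 5.33
ee_pos: [0.5517, 0.3199, 0.2259]
ee_rot: [-3.141, -0.0, 1.505]
force: [0.0, 0.5, -1.0]
finger_gap: 0.0931
finger_force: 0.0
pos [0.5517 0.3199 0.2259] rot [-3.1413e+00 -1.0000e-04  1.5053e+00] t 5.33 | shift now [-79.5   8.5  25.9] after spin [-79.6   8.2  25.9] spin -0.005
[[262.80521044 204.01402663]
 [261.84121605 240.52767144]
 [262.60121336 274.39554686]]
tag_center [([195.2, 258.7], 0.97), ([265.9, 253.8], 0.63)]
stud_head []
spare_a [([265.6, 225.3], 0.93), ([265.8, 189.5], 0.59)]
rack [([257.4, 200.5], 0.57)]
182 189
```

View pics/w2c.png

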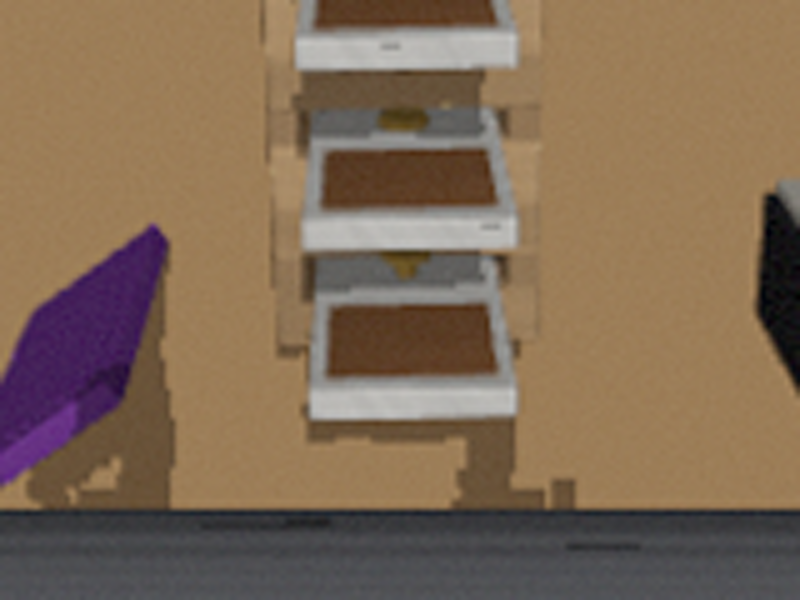

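Run:
```python
from h import *
c=cap("wrist")
for x,y in [[.5586,.2878],[.5549,.2433],[.5532,.1989]]:
    for k in (.007,.012): print(k,proj(c,[[x,y+k,.043]]).round(1), end=' ')
    print(proj(c,[[x,y+.004,.034],[x,y+.004,.105]]).round(1).tolist())
cv2.imwrite("pics/w3c.png",cv2.resize(c["pixels"][150:255,220:300],(600,787)[:2],interpolation=cv2.INTER_CUBIC)[:600])
```

```text
0.007 [[261.4 184. ]] 0.012 [[261.2 180.3]] [[261.4, 184.5], [262.7, 200.9]]
0.007 [[260.5 216. ]] 0.012 [[260.3 212.5]] [[260.5, 215.7], [261.6, 237.6]]
0.007 [[261.2 246. ]] 0.012 [[260.9 242.7]] [[261.1, 245.1], [262.3, 271.7]]
```

View pics/w3c.png

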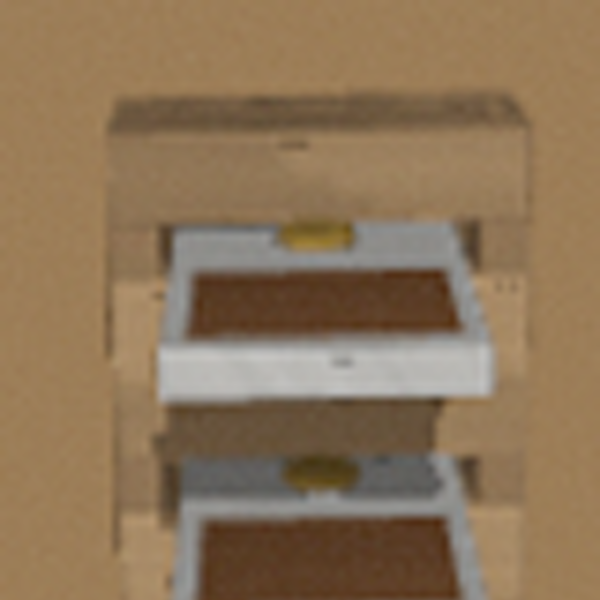

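```bash
cat > snap.py <<'E'
from h import *
import sys
c=cap("wrist");np.savez("c%s.npz"%sys.argv[1],**c)
r=[]
for x,y in [[.5586,.2878],[.5549,.2433],[.5532,.1989]]:
    u=proj(c,[[x,y+.01,.06]])[0];x0=int(np.clip(u[0]-22,0,468));y0=int(np.clip(u[1]-22,0,340))
    r.append(cv2.resize(c["pixels"][y0:y0+44,x0:x0+44],(264,198),interpolation=cv2.INTER_CUBIC))
    print(x0,y0)
cv2.imwrite("strip%s.png"%sys.argv[1],np.hstack(r))
go(.555,.24,.2,1.51)
E
python3 -m inch '-25 0 20 0 1;-25 0 20 0 1;0 0 0 0 1;0 0 0 0 1'; python3 snap.py 1
python3 -m inch '-25 0 0 0 1;-25 0 0 0 1;0 0 0 0 1;0 0 0 0 1'>/dev/null; python3 snap.py 2
python3 -m inch '-25 0 0 0 1;-25 0 0 0 1;0 0 0 0 1;0 0 0 0 1'>/dev/null; python3 snap.py 3
python3 -c "
import cv2,numpy as np
cv2.imwrite('pics/strips.png',np.vstack([cv2.imread('strip%d.png'%i) for i in (1,2,3)]))"
```

```text
time: 5.97
ee_pos: [0.5483, 0.2679, 0.185]
ee_rot: [-3.14, 0.003, 1.505]
force: [-0.3, 0.6, 0.2]
finger_gap: 0.0931
finger_force: 0.0
240 125
239 165
240 202
pos [0.5486 0.2705 0.1863] rot [-3.1415e+00 -6.0000e-04  1.5075e+00] t 6.02 | shift now [-30.    8.4 -13.7] after spin [-30.    8.3 -13.7] spin -0.002
239 80
238 123
239 163
pos [0.5458 0.2225 0.1873] rot [ 3.1397e+00 -2.8000e-03  1.5096e+00] t 6.4 | shift now [ 18.1   8.1 -12.7] after spin [ 18.    8.1 -12.7] spin -0.0
240 28
239 75
240 118
pos [0.5424 0.173  0.1867] rot [ 3.1406e+00 -2.6000e-03  1.5106e+00] t 6.78 | shift now [ 67.6   8.6 -13.3] after spin [ 67.6   8.5 -13.3] spin 0.001
```

View pics/strips.png

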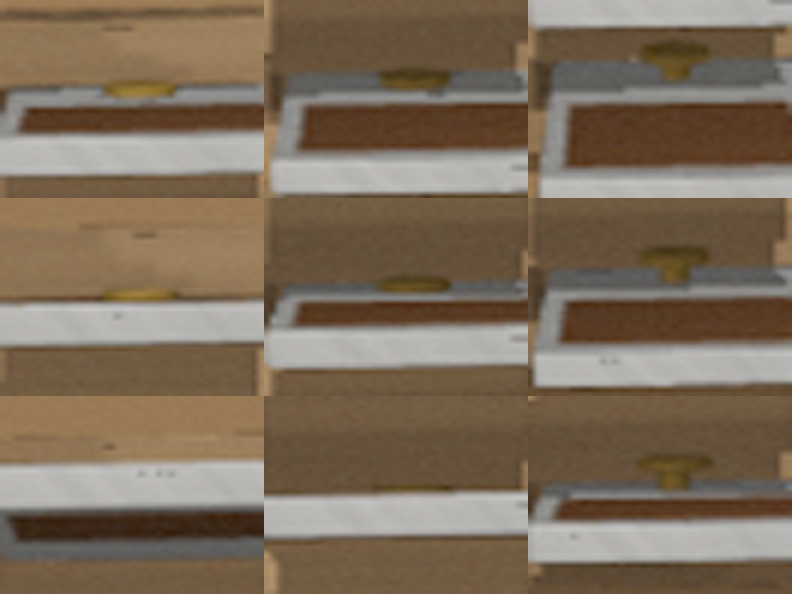

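Run:
```python
from h import *
c=dict(np.load("c3.npz"));im=c["pixels"]
m=((im.min(2)>140)).astype(np.uint8);m[:135]=0;m[175:]=0;m[:,:200]=0;m[:,340:]=0
n,l,st,ce=cv2.connectedComponentsWithStats(m)
i=1+np.argmax(st[1:,4]);print(st[i],ce[i])
pts=np.argwhere(l==i)[:,::-1].astype(np.float32);r=cv2.minAreaRect(pts);b=cv2.boxPoints(r);print(r,b)
for q in b: print(unproj(c,q,.105).round(4))
ctr=unproj(c,r[0],.105);print("centre",ctr)
go(ctr[0],ctr[1],.11,1.51)
```

```text
[240 145  53  10 457] [265.44420131 149.74617068]
((265.9947814941406, 149.75010681152344), (8.581470489501953, 52.15534591674805), 88.80650329589844) [[239.83339 146.00346]
 [291.97742 144.91713]
 [292.1562  153.49675]
 [240.01215 154.58308]]
[0.5313 0.211  0.105 ]
[0.5799 0.209  0.105 ]
[0.5798 0.201  0.105 ]
[0.5309 0.203  0.105 ]
centre [0.55549301 0.20602427 0.105     ]
pos [0.5424 0.173  0.1867] rot [ 3.1406e+00 -2.6000e-03  1.5106e+00] t 6.78 | shift now [33.8 11.1 76.7] after spin [33.8 11.1 76.7] spin 0.001
```

```bash
python3 -m inch '17 6 10 -0.02 1;17 5 25 0 1;0 0 25 0 1;0 0 0 0 1'>/dev/null
python3 - <<'E'
from h import *
go(.5555,.206,.077,1.53)
c=cap("wrist");im=c["pixels"]
m=((im.min(2)>140)).astype(np.uint8)
u=proj(c,[[.5555,.206,.105]])[0];print(u)
r0=int(u[1]);m[:r0-25]=0;m[r0+25:]=0;m[:,:190]=0;m[:,350:]=0
n,l,st,ce=cv2.connectedComponentsWithStats(m);i=1+np.argmax(st[1:,4]);print(st[i])
pts=np.argwhere(l==i)[:,::-1].astype(np.float32);r=cv2.minAreaRect(pts)
for q in cv2.boxPoints(r): print(unproj(c,q,.105).round(4))
print(unproj(c,r[0],.105))
E
```

```text
pos [0.5511 0.2066 0.1218] rot [-3.1330e+00  1.2000e-03  1.5346e+00] t 7.12 | shift now [-0.4  4.4 44.8] after spin [-0.4  4.4 44.8] spin 0.005
[260.50835585 208.89880478]
[228 203  65  12 672]
[0.5303 0.2035 0.105 ]
[0.531  0.2122 0.105 ]
[0.5797 0.2093 0.105 ]
[0.5795 0.2006 0.105 ]
[0.55514696 0.20644542 0.105     ]
```

```bash
python3 -m inch '0 0 15 0 1;0 0 15 0 1;0 0 15 0 1;0 0 0 0 1;0 0 0 0 1' 15; python3 -c "
from h import *
go(.5552,.2062,.077,1.53)"
```

```text
time: 7.58
ee_pos: [0.5554, 0.2048, 0.0822]
ee_rot: [3.141, -0.001, 1.529]
force: [0.5, -0.1, 0.7]
finger_gap: 0.0931
finger_force: 0.0
pos [0.5554 0.2048 0.0822] rot [ 3.1407e+00 -9.0000e-04  1.5292e+00] t 7.58 | shift now [ 1.4 -0.2  5.2] after spin [ 1.4 -0.2  5.2] spin -0.001
```

```bash
python3 -m inch '1 0 5 0 1;0 0 0 0 0;0 0 0 0 0;0 0 0 0 0;0 0 0 0 0' 20; python3 -m inch '0 0 0 0 0;0 0 0 0 0;0 0 0 0 0'
```

```text
time: 8.0
ee_pos: [0.5553, 0.2051, 0.0766]
ee_rot: [3.141, -0.0, 1.529]
force: [-0.7, -0.2, 0.4]
finger_gap: 0.0708
finger_force: 0.0
time: 8.25
ee_pos: [0.555, 0.205, 0.0762]
ee_rot: [3.142, -0.0, 1.529]
force: [-0.2, 0.6, -1.0]
finger_gap: 0.0512
finger_force: 0.0
```

```bash
python3 -m inch '0 0 0 0 0;0 0 0 0 0;0 0 0 0 0'; python3 -m inch '0 0 -15 0 0;0 0 -15 0 0;0 0 -20 0 0;0 0 -25 0 0;0 0 -30 0 0'; python3 -m inch '0 0 -25 0 0;0 0 0 0 0;0 0 0 0 0'
python3 - <<'E'
from h import *
go(.584,-.222,.22,1.72)
E
```

```text
time: 8.5
ee_pos: [0.555, 0.205, 0.0761]
ee_rot: [-3.142, -0.0, 1.529]
force: [1.0, -0.7, 0.1]
finger_gap: 0.0309
finger_force: 0.0
time: 8.92
ee_pos: [0.5539, 0.2043, 0.1808]
ee_rot: [-3.138, 0.001, 1.529]
force: [1.1, 0.2, 0.8]
finger_gap: 0.0008
finger_force: 0.0
time: 9.17
ee_pos: [0.5557, 0.2055, 0.2077]
ee_rot: [3.138, -0.001, 1.529]
force: [-0.8, -0.1, 0.0]
finger_gap: 0.0005
finger_force: 0.0
pos [0.5557 0.2055 0.2077] rot [ 3.1383e+00 -1.5000e-03  1.5288e+00] t 9.17 | shift now [-426.    46.2  -12.3] after spin [-427.   -35.6  -12.3] spin -0.191
```

```bash
python3 -m inch '40 0 0 0 1;40 0 0 0 1;0 0 0 0 1;0 0 0 0 1;0 0 0 0 1'
python3 - <<'E'
from h import *
c=cap("wrist");t=cap("top");np.savez("c4.npz",**c);np.savez("t4.npz",**t)
im=np.zeros((600,800,3),np.uint8)
im[:384,:512]=c["pixels"]; im[384:,:300]=cv2.resize(t["pixels"][170:224,140:215],(300,216),interpolation=cv2.INTER_CUBIC)
cv2.imwrite("pics/miss.png",im)
print(proj(c,[[.5552,.2062,.105]]),proj(t,[[.5552,.2062,.105]]))
for n in ["tag_center","spare_a","stud_head"]: 
  for p in (c,t): print(n,[(np.round(r["point"],1).tolist(),round(r["score"],2)) for r in search_frame(p,n)[:4]])
E
```

```text
time: 9.58
ee_pos: [0.5577, 0.284, 0.2044]
ee_rot: [-3.139, 0.003, 1.529]
force: [1.3, -0.1, -0.1]
finger_gap: 0.029
finger_force: 0.0
[[255.58948809 250.03228341]] [[180.51183807 193.85461421]]
tag_center [([256.7, 238.8], 0.6), ([184.2, 240.2], 0.6)]
tag_center [([182.7, 193.6], 0.59), ([326.9, 188.1], 0.27)]
spare_a [([257.7, 167.9], 0.66), ([258.6, 205.5], 0.55)]
spare_a [([167.7, 194.6], 0.67), ([152.6, 192.6], 0.55)]
stud_head [([255.2, 225.5], 0.54), ([363.3, 74.5], 0.23)]
stud_head [([390.7, 210.3], 0.71)]
```

View pics/miss.png

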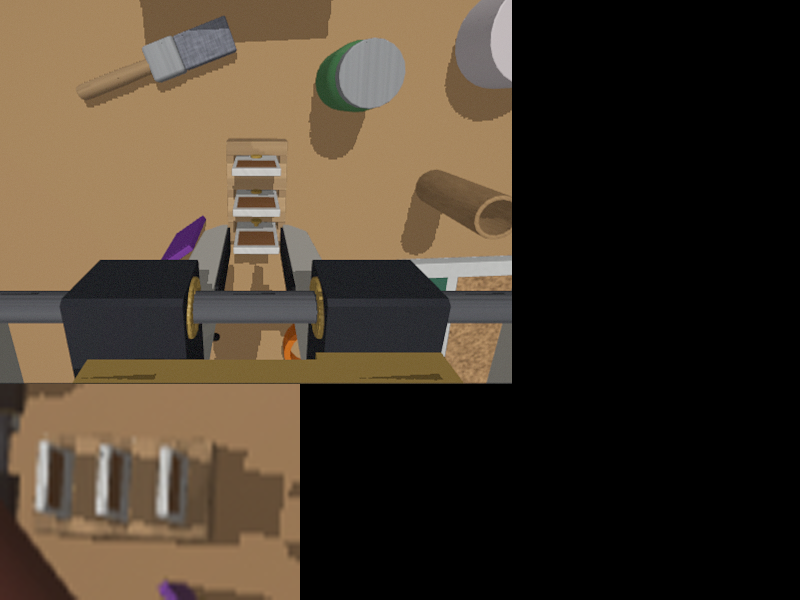

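```bash
python3 -m inch '-40 0 20 0 1;-38 0 20 0 1;0 0 20 0 1;0 0 20 0 1;0 0 20 0 1' 20; python3 -m inch '0 0 20 0 1;0 0 15 0 1;0 0 15 0 1;0 0 0 0 1;0 0 0 0 1';  python3 -c "
from h import *
go(.5552,.2062,.045,1.53)
c=cap('wrist');np.savez('c5.npz',**c)
cv2.imwrite('pics/g.png',c['pixels'])"
```

```text
time: 10.4
ee_pos: [0.5557, 0.2094, 0.1076]
ee_rot: [3.141, -0.0, 1.526]
force: [0.7, 0.6, -0.1]
finger_gap: 0.0916
finger_force: 0.0
time: 10.82
ee_pos: [0.5549, 0.2105, 0.0577]
ee_rot: [-3.14, 0.0, 1.529]
force: [-0.2, -0.1, 0.1]
finger_gap: 0.0925
finger_force: 0.0
pos [0.5549 0.2105 0.0577] rot [-3.1404e+00  5.0000e-04  1.5286e+00] t 10.82 | shift now [-4.3  0.5 12.7] after spin [-4.3  0.5 12.7] spin -0.001
```

View pics/g.png

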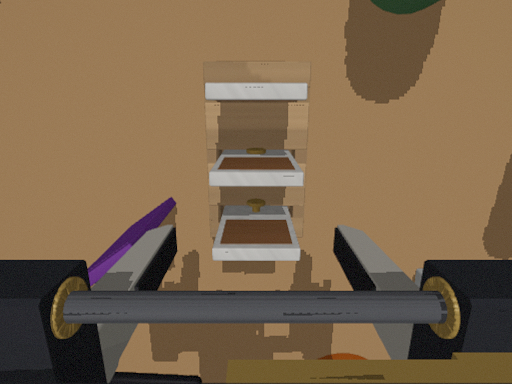

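Run:
```python
from h import *
from scipy.optimize import least_squares
C=[];O=[]
for f,(r0,r1) in (("c1.npz",None or (205,275)),("c2.npz",(170,215)),("c3.npz",(140,165)),("c4.npz",(240,262)),("c5.npz",(245,265))):
    c=dict(np.load(f));im=c["pixels"];m=(im.min(2)>125).astype(np.uint8);k=np.zeros_like(m);k[r0:r1,200:330]=m[r0:r1,200:330]
    n,l,st,ce=cv2.connectedComponentsWithStats(k)
    V=c["view"];cam=-V[:3,:3].T@V[:3,3]
    print(f,cam.round(4),[(s.tolist()) for s in st[1:] if s[4]>150],proj(c,[[.5552,.206,.105]]).round(1))
```

```text
c1.npz [0.554  0.3464 0.389 ] [[242, 216, 49, 33, 606]] [[265.6 244.3]]
c2.npz [0.5509 0.2986 0.3917] [[240, 179, 51, 26, 549]] [[264.5 200. ]]
c3.npz [0.5475 0.2492 0.391 ] [[240, 140, 53, 15, 496]] [[265.7 149.8]]
c4.npz [0.5616 0.3625 0.4084] [[200, 240, 24, 22, 469], [233, 240, 47, 14, 406], [287, 240, 34, 22, 573]] [[255.6 250.2]]
c5.npz [0.5587 0.2886 0.262 ] [[212, 245, 88, 16, 1397]] [[255.2 253.6]]
```

```bash
python3 -m inch '-4 0 10 0 1;0 0 10 0 1;0 0 0 0 0.5;0 0 0 0 0.5;0 0 0 0 0' 20; python3 -m inch '0 0 0 0 0;0 0 0 0 0;0 0 0 0 0'
```

```text
time: 11.28
ee_pos: [0.5551, 0.207, 0.0381]
ee_rot: [3.142, -0.0, 1.529]
force: [0.3, -0.4, 1.6]
finger_gap: 0.0772
finger_force: 0.0
time: 11.53
ee_pos: [0.5552, 0.2071, 0.0384]
ee_rot: [3.141, -0.0, 1.529]
force: [-1.3, 0.2, -0.7]
finger_gap: 0.0576
finger_force: 0.0
```

```bash
python3 -m inch '0 0 0 0 0;0 0 0 0 0;0 0 0 0 0;0 0 0 0 0'
```

```text
time: 11.87
ee_pos: [0.5552, 0.207, 0.0382]
ee_rot: [3.141, -0.0, 1.529]
force: [0.5, -1.1, 0.6]
finger_gap: 0.0497
finger_force: 20.0
```

```bash
python3 -m inch '0 0 -10 0 0;0 0 -20 0 0;0 0 -25 0 0;0 0 -25 0 0;0 0 -25 0 0'; python3 -m inch '-20 2 0 0 0;-35 4 0 0 0;-38 4 0 0 0;-38 4 0 0 0;-38 4 0 0 0' >/dev/null;python3 -m inch '-38 4 0 0 0;-38 4 0 0 0;-38 4 0 0 0;-38 4 0 -0.05 0;-38 4 0 -0.05 0' >/dev/null;python3 -m inch '-35 5 0 -0.05 0;-15 2 0 -0.04 0;0 0 0 0 0;0 0 0 0 0'
python3 - <<'E'
from h import *
go(.584,-.222,.143,1.72)
c=cap("wrist");np.savez('c6.npz',**c)
for n in ["nest","handle_left_grip","handle_right_grip"]:
    print(n,[(np.round(r["point"],1).tolist(),round(r["score"],2)) for r in search_frame(c,n)[:4]])
print(proj(c,[[.584,-.222,.03],[.4967,-.2081,.055],[.5046,-.265,.055],[.584,-.222,.2]]))
E
```

```text
time: 12.28
ee_pos: [0.5546, 0.2067, 0.1445]
ee_rot: [-3.141, 0.0, 1.529]
force: [0.6, -0.7, -0.1]
finger_gap: 0.0496
finger_force: 20.0
time: 13.45
ee_pos: [0.59, -0.203, 0.143]
ee_rot: [-3.141, -0.001, 1.716]
force: [1.0, 1.7, -0.5]
finger_gap: 0.0498
finger_force: 20.0
pos [ 0.59  -0.203  0.143] rot [-3.1413e+00 -1.2000e-03  1.7160e+00] t 13.45 | shift now [-17.9  -8.7  -0. ] after spin [-17.9  -8.8  -0. ] spin -0.004
nest [([244.3, 190.8], 0.97)]
handle_left_grip [([238.3, 170.8], 0.94), ([258.0, 207.8], 0.31)]
handle_right_grip [([186.9, 222.0], 0.82)]
[[246.65774211 194.43680048]
 [159.65584597 175.98027533]
 [164.05270142 230.22960281]
 [238.56255594 283.88637931]]
```

```bash
cat > art.py <<'E'
from h import *
def art(c,x0,y0,w,z,xs,ys):
    g=cv2.cvtColor(c["pixels"],cv2.COLOR_BGR2GRAY)
    X,Y=np.meshgrid(xs,ys);co,si=np.cos(w),np.sin(w)
    P=np.c_[(x0+co*X-si*Y).ravel(),(y0+si*X+co*Y).ravel(),np.full(X.size,z)]
    u=proj(c,P).astype(np.float32)
    v=cv2.remap(g,u[:,0].reshape(X.shape),u[:,1].reshape(X.shape),cv2.INTER_LINEAR)
    print("cols",xs[0],"..",xs[-1])
    for y,r in zip(ys,v): print("%6.1f "%(y*1e3)+"".join("0123456789ABCDEFGHIJKLMNOP"[int(a)//10] for a in r))
E
python3 - <<'E'
from art import *
c=dict(np.load("c6.npz"))
art(c,.584,-.222,.15,.030,np.arange(-.050,.0501,.001),np.arange(.024,-.0241,-.0015))
print(proj(c,[[.59,-.203,.21]]))
g=cv2.cvtColor(c["pixels"],cv2.COLOR_BGR2GRAY)
for r in range(255,300,3): print(r,"".join("0123456789ABCDEFGHIJKLMNOP"[int(a)//10] for a in g[r,190:310]))
E
```

```text
cols -0.05 .. 0.050000000000000086
  24.0 333324CEEEEDDDCCCCBBAAA9AAAABBBCCBCB9888777777777777777779BBBBBBBBBBBBBBBBBBBBBBBABDDDDCBBBBBBBBBBBBB
  22.5 333332ACDCCBBBAAAAA9AABBCCCCCCCCCCCB977777767766666666699ABCCCCCCCCCCCCCCCCCCCCCA9ACCCCCCCCCCCCCCCCCC
  21.0 2222216AAAAA9ABCDCABCCBBBBBCCCA989BA88788886677777766558BCCCA999ABBBBBBBBA99999BA889999BA9A99A9BCCBCC
  19.5 7777777A9AABBBCCB98AA98887ABBA878888888888866777777776568BBB988889988889A98888888889999A9778877899888
  18.0 DDDDDDDDCBBC98999889AAAAAAAAAAAAAAAAAAAAAA97777777777777AAAAAAAAAAAAAAAAAAAAAAAAA98999987888788888888
  16.5 DDDDDDDDCA98889999889999999999999999999A9987777777777777999999999999999999898999888999988888888888888
  15.0 DDDDDDDDB87878999988888888888888999A98888877777777777778887888999999999999889999999999988888878888888
  13.5 DDCABCDC988878999ABBBBBBBBBBBBBBCCCCCA99988877777777778BBABBBBCCCCCCCCCCCCBABCCCCBA999988888888888888
  12.0 CCB99999888878999CEEEEEEFFFFFFFFFFFFFEEEEBA98777777779DFFFFFFFFFFFFFFFFFFFFFFFFFFECAA9888887788888788
  10.5 9899999888788899BFHHGGGGGGGGGGGGGGGGGGGHGCAB987777779EGGGGGGGGGGGGGGGGGGGGGGG
[... 3736 characters left out ...]
88999999999999898898ADDDDDDDDDDDDDDDDDDA8999998CEDDDDDDDDDDDDEDDDDDDDEA3211
285 12221111222121BCDDDDDDDDDCCCCDDEDDDDDEDDCDEA8989999999989899999898DEDDDDDEDCCCCDDEEA8999998DDDDDDDDDDDDDDDDDDDDDDDDE9212
288 44322101221127999989989999999998999889989999999988999999999999999999999989999999999999999998CEDDDDDDDDDDDDDDDDDDDDDDE811
291 444455555555554444444444444444444444444544444444544455543443434434444445444444444444444444444444444444444444444444344344
294 456556666566666666656666665666655566556666566666665666665544455544544545665666666556656655666666666665656666666666665655
297 887787888788778888788787887788886444445788887778878887888778888877788787878878887888788788788885543445787788878888777787
```

```bash
python3 -m inch '-9 -4 10 0 0;-9 -5 15 0 0;0 0 20 0 0;0 0 0 0 0;0 0 0 0 0'
python3 - <<'E'
from art import *
go(.584,-.222,.0405,1.72)
c=cap("wrist");np.savez('c7.npz',**c)
art(c,.584,-.222,.15,.030,np.arange(-.040,.0401,.001),np.arange(.014,-.0141,-.002))
p=state()["ee_pos"]; print(proj(c,[[p[0],p[1],p[2]+.067]]))
g=cv2.cvtColor(c["pixels"],cv2.COLOR_BGR2GRAY)
for r in range(258,276,3): print(r,"".join("0123456789ABCDEFGHIJKLMNOP"[int(a)//10] for a in g[r,190:310]))
E
```

```text
time: 14.07
ee_pos: [0.583, -0.2212, 0.0968]
ee_rot: [-3.139, -0.002, 1.72]
force: [0.1, 0.3, -1.0]
finger_gap: 0.0498
finger_force: 20.0
pos [ 0.583  -0.2212  0.0968] rot [-3.1386e+00 -1.6000e-03  1.7196e+00] t 14.07 | shift now [-0.9  0.9 56.3] after spin [-0.9  0.9 56.3] spin -0.0
cols -0.04 .. 0.04000000000000007
  14.0 8888999999889ABBBBA9998ABBA8888888777777777778ABBBB9ABBBBBBBBBBBBBBBBBBA999988888
  12.0 888899ACEFFFEFEEEEFFFEEFFFFFFFECAA9877777777BEFFFFFFFFFFFFFFFFFFFFFFGFFGC99988888
  10.0 878899CGGGGGGGGGGGGGGGGGGGGGGGGCAAAA9888888FHGGGGGGGGGGGGGGGGGGGGGGGGGGGGEDDBB999
   8.0 8889BBDFFFFFFFFFFFFFFFFFFFFFFFCAAAAAAAAAAAAEFFFFFFFFFFFFFFFFFFFEEEEEEEEEEDEEBCCCC
   6.0 9AABECAAAABBBBBBBBBBBBBAAABBBBAAAAAAAAAAAABBBBBBBBBBBBBAABBBBBBBBBBBBBBABDEECCCCC
   4.0 CCCDECABCDCCCBBBBBBBBBBBBBBBBBAAAAAAAAAABBBBBBBBBBBBBBBBBBBBBBBBBACDDDDDDDEEDCCCC
   2.0 CCBCDA9EHGGGGC9ABBBBBBBBBBBBBBBBBBBBBBBBBBBBBBBBBBBBBBBBBBBBBBBBA9EGGGGGFEDEDCCCC
   0.0 CCABB98FHGGGGC99AAABBAAABBABABBABAAAAAAAAABAAAAABBBBBAAAAAAAAAAAA9EGGGGGFEEDCCCCC
  -2.0 CCABCC9FGGGGGCAAAAACCBBAAAABA988889ABAAAABBAABBBCCCCCBAAAAAAAA
[... 633 characters left out ...]
FFFEFEFEFFFEFFFFFFFEFDCCCEEFFEEEEEEEEFEEEEEEEEEFEFFEEFEFFFEEFEFFDBAAA511222
261 DDDDDDB84222210DIJJJJJJJJJJJJJJJJJJJJJJJJJJJJKJJJJJJJJJJJJJJJJJJJJJJJJJJJJJJJJJJIJJJJJJJJJJJJJJJJJJJJJJJJJJJJIEDDD931212
264 DDDDDB8422111118HJJJJJJJJJJJJJJJJJJJJJJJJJJJJJJJJJJJJJJJJJJJJJJJJJJJJJJJJJJJJJJJJIIJJJJJJJJJJJJJJJJJJJJJJJJJJFDDDD941211
267 DDDDB73222211108HJJJJJJJJJJJJJJJJJJJJJJJIJJIIJJJJJJJJJJJJJJJJJJJJJJJJJJJJJJJJJJJJJIIIIIJIJJJIJJJJJJJJJJJJJJJFDDDDC722212
270 DDDB723222221114GIIIIJJJJJJJJJJJJJJJJJJJJJJIIJJJJJJJJJJJJJJJJJJJJJJJJJJJJJJJJJJJJJJJIIIIIJIJJJJFCCDGHIIIHHJFDDDDDC712210
273 DDB621221112222129AAAAAAAAAAAABAAAAABBBAAAAAAABAABCCCCCCCCCCCCCBCCCCCCCCCCBDEEEEEEEEEEEEEEEEEEDDDDDDDDDDDDDDDDDDD8121222
```

```bash
python3 -m inch '-1 1 12 0 0;0 0 12 0 0;0 0 8 0 0;0 0 0 0 0;0 0 0 0 0'; python3 -m inch '0 0 3 0 0;0 0 3 0 0;0 0 3 0 0;0 0 0 0 0';python3 -m inch '0 0 3 0 0;0 0 3 0 0;0 0 0 0 0'
```

```text
time: 14.53
ee_pos: [0.5848, -0.2223, 0.0651]
ee_rot: [-3.14, -0.001, 1.719]
force: [1.0, 0.3, -1.7]
finger_gap: 0.0499
finger_force: 20.0
time: 14.87
ee_pos: [0.586, -0.2227, 0.0577]
ee_rot: [3.14, 0.001, 1.719]
force: [-0.2, -0.2, 3.6]
finger_gap: 0.0497
finger_force: 20.0
time: 15.12
ee_pos: [0.5867, -0.2248, 0.0563]
ee_rot: [3.139, 0.006, 1.717]
force: [-7.0, -0.5, 22.6]
finger_gap: 0.0499
finger_force: 20.0
```

```bash
python3 -m inch '0 0 -9 0 0;0 0 0 0 0;0 -2 0 0 0;0 0 0 0 0'; python3 -c "
from h import *
go(.584,-.222,.0405,1.72)"; python3 -m inch '0 0 3 0 0;0 0 3 0 0;0 0 3 0 0;0 0 0 0 0'
```

```text
time: 15.45
ee_pos: [0.5823, -0.2228, 0.0591]
ee_rot: [-3.14, -0.001, 1.719]
force: [-0.7, 0.6, -0.6]
finger_gap: 0.0496
finger_force: 20.0
pos [ 0.5823 -0.2228  0.0591] rot [-3.1397e+00 -8.0000e-04  1.7189e+00] t 15.45 | shift now [ 0.5  1.8 18.6] after spin [ 0.5  1.8 18.6] spin -0.001
time: 15.78
ee_pos: [0.5825, -0.2226, 0.0496]
ee_rot: [-3.139, -0.001, 1.719]
force: [-0.2, -0.4, -0.7]
finger_gap: 0.0494
finger_force: 20.0
```

Entering (no force at 0.0496). Continue down.

```bash
python3 -m inch '0 0 3 0 0;0 0 2 0 0;0 0 2 0 0;0 0 0 0 0';python3 -m inch '0 0 1 0 0;0 0 1 0 0;0 0 0 0 0'
```

```text
time: 16.12
ee_pos: [0.5831, -0.2228, 0.0435]
ee_rot: [-3.141, -0.0, 1.719]
force: [0.1, -0.7, -0.5]
finger_gap: 0.0496
finger_force: 20.0
time: 16.37
ee_pos: [0.5833, -0.2229, 0.0419]
ee_rot: [-3.141, -0.0, 1.719]
force: [0.8, 0.2, -1.1]
finger_gap: 0.0497
finger_force: 20.0
```

```bash
python3 -m inch '0 0 1 0 0;0 0 1 0 0;0 0 0 0 0';python3 -m inch '0 0 1 0 0;0 0 1 0 0;0 0 0 0 0'
```

```text
time: 16.62
ee_pos: [0.5835, -0.2229, 0.0402]
ee_rot: [3.141, 0.0, 1.719]
force: [0.5, 0.2, 1.3]
finger_gap: 0.0501
finger_force: 20.0
time: 16.87
ee_pos: [0.5838, -0.2235, 0.04]
ee_rot: [3.141, 0.002, 1.719]
force: [-2.1, -0.4, 9.1]
finger_gap: 0.05
finger_force: 20.0
```

```bash
python3 -m inch '0 0 -2 0 0;0 0 0 0 1;0 0 0 0 1;0 0 0 0 1;0 0 0 0 1'; python3 -m inch '0 0 0 0 1;0 0 0 0 1;0 0 -10 0 1;0 0 -20 0 1;0 0 -25 0 1';python3 -m inch '0 0 -30 0 1;0 0 -30 0 1;0 0 0 0 1;0 0 0 0 1'
python3 - <<'E'
from art import *
go(.584,-.222,.04,1.72)
c=cap("wrist");np.savez('c8.npz',**c)
art(c,.584,-.222,.15,.107,np.arange(-.040,.0401,.001),np.arange(.014,-.0141,-.002))
for n in ["tag_center","stud_head","nest"]: print(n,[(np.round(r["point"],1).tolist(),round(r["score"],2)) for r in search_frame(c,n)[:4]])
print(proj(c,[[.584,-.222,.107],[.584,-.21,.045]]))
E
```

```text
time: 17.28
ee_pos: [0.5832, -0.2228, 0.0397]
ee_rot: [-3.141, -0.0, 1.719]
force: [0.4, 0.2, 0.2]
finger_gap: 0.0716
finger_force: 0.0
time: 17.7
ee_pos: [0.5821, -0.2226, 0.0946]
ee_rot: [-3.138, -0.002, 1.719]
force: [0.6, -0.9, 0.6]
finger_gap: 0.0923
finger_force: 0.0
time: 18.03
ee_pos: [0.585, -0.223, 0.1579]
ee_rot: [3.137, 0.002, 1.719]
force: [0.6, 0.5, -0.5]
finger_gap: 0.0927
finger_force: 0.0
pos [ 0.585  -0.223   0.1579] rot [3.1367e+00 2.3000e-03 1.7189e+00] t 18.03 | shift now [  1.1  -0.8 117.9] after spin [  1.1  -0.8 117.9] spin -0.001
cols -0.04 .. 0.04000000000000007
  14.0 DDCDDDDAABBBCA8EFFFDDEEDDEEDDDDDDDDDDDDDDEEEEDDDDDDDDDDDDEEEEFFFFDDDCBBBBBBBBBBBB
  12.0 DDDDDDD9ABBBCA8FFFFEDD9766666666666766766666666776767766768DEEFFFEDDCBBBBBBBBBBBB
  10.0 DDDDDDDAABBACDBFFFEEEC7666666666666666666666666666666666667BEEEFFEDDCBBBBBBBBBBBB
   8.0 CDDDDDDBBBAACDBFFEEED966666666676666666666666666667766666668DEFFFEDDCBBBBBBBBBBBB
   6.0 DDDDDDDCBBBBDA9BACEEC766666666666766666666666667667777677677BEEDBCDDCBBBBBBBBBBBB
   4.0 DDDDDDC9ABB9CA88ADEEA88888888888888888888888888888888
[... 313 characters left out ...]
B9CDAEHIIIIIIIIIIIIIIIIIIIIIIIIIIIIIIIIIIIIIIIIIIIIIIIIDCCCBBBBBBBBBBBB
  -6.0 32333336BCCBB878BBBBBBBBBBCCCBCCCCCCBBBBBBBBCCCCCCCCCCDEEEEEEEEEECBBBBBBBBBBBBBBB
  -8.0 3333333BFEEED98888888888888888888887534444437888888888AEEEEEEEEEEEEEEEEEEFEEEEEEE
 -10.0 3333332BEEEEC99999999999999999999998543444438999999999AEFFFEEEFFFEEEEEFEEEEEEEEEE
 -12.0 23222229BBBA898888888899988889888899888888889888888888ACCCCCCCCCCCCCCCCCCCCCCCCCC
 -14.0 BBBBABA97654556667777788777778878878788777777777777788887777777888887777778997777
tag_center [([252.0, 185.9], 0.83), ([254.2, 171.4], 0.43)]
stud_head [([255.4, 174.8], 0.52)]
nest [([253.4, 166.9], 0.74)]
[[253.39686827 193.91688549]
 [255.05658308 166.02255351]]
```

```bash
python3 -m inch '0 0 0 0.12 1;0 0 0 0.12 1;0 0 0 0.12 1;0 0 0 0.12 1;0 0 0 0.12 1' >/dev/null; python3 -m inch '0 0 0 0.12 1;0 0 0 0.12 1;0 0 0 0.12 1;0 0 0 0.12 1;0 0 0 0.12 1' >/dev/null;python3 -m inch '-25 0 0 0.12 1;-30 0 0 0.12 1;-30 0 0 0.12 1;0 0 0 0 1;0 0 0 0 1'
python3 - <<'E'
from art import *
go(.500,-.236,.0,.15)
c=cap("wrist");np.savez('c9.npz',**c)
art(c,.584,-.222,.15,.055,np.arange(-.115,-.06,.001),np.arange(.044,-.0441,-.002))
for n in ["handle_left_grip","handle_right_grip"]: print(n,[(np.round(r["point"],1).tolist(),unproj(c,r["point"],.055).round(4),round(r["score"],2)) for r in search_frame(c,n)[:2]])
E
```

```text
time: 19.48
ee_pos: [0.503, -0.256, 0.1542]
ee_rot: [-3.141, 0.003, 0.157]
force: [0.6, 0.9, -0.4]
finger_gap: 0.0932
finger_force: 0.0
pos [ 0.503  -0.256   0.1542] rot [-3.1408e+00  2.8000e-03  1.5670e-01] t 19.48 | shift now [ 1.000e-01 -2.020e+01  1.542e+02] after spin [  0.  -20.2 154.2] spin 0.007
cols -0.115 .. -0.059999999999999956
  44.0 DDDDDDDDDDDDDDDDDDDDDDDDDDDDDDDDDDDDDDDDDDDDDDDDDDDDDDDD
  42.0 DDDDDDDDDDDDDDDDDDDDDDDDDDDDDDDDDDDDDDDDDDDDDDDDDDDDDDDD
  40.0 DDDDDDDDDDDDDDDDDDDDDDDDDDDDDDDDDDDDDDDDDDDDDDDDDDDDDDDD
  38.0 DDDDDDDDDDDDDDDDDDDDDDDDDDDDDDDDDDDDDDDDDDDDDDDDDDDDDDDD
  36.0 DDDDDDDDDDDDDDDDDDDDDDDDDDDDDDDDDDDDDDDDDDDDDDDDDDDDDDDD
  34.0 DDDDDDDDDDDDDDDDDDDDDDDDDCA9889ABDDDDDDDDDDDDDDDDDDDDDDD
  32.0 DDCCCCBBBBCCCBCCCCCCDDDC95333333469BBBCCCCCCDCBBCCBBABBB
  30.0 54344444444444333322332333333333322233333332333333333333
  28.0 33333333333333333333333333333333332233333333333333333333
  26.0 22332333332333332233233333333333322123232233223323322232
  24.0 22222222222222222222112212222222211212222222222222222111
  22.0 A7544433334444443566665566665421111111155554677
[... 1575 characters left out ...]
3333333333322223333333333333333333
 -30.0 33333333333333333333333333333333332122333333333333333333
 -32.0 22222222222222322232222233333333322122222222222222222222
 -34.0 85342211111101112122233333332332211345555544444555555555
 -36.0 DDDDDDDDDDDDDDDDDDDDDDDDDDCB8789CCCDDDDDDDDDDDDDDDDDDDDD
 -38.0 DDDDDDDDDDDDDDDDDDDDDDDDDDDDDDDDDDDDDDDDDDDDDDDDDDDDDDDD
 -40.0 DDDDDDDDDDDDDDDDDDDDDDDDDDDDDDDDDDDDDDDDDDDDDDDDDDDDDDDD
 -42.0 DDDDDDDDDDDDDDDDDDDDDDDDDDDDDDDDDBA999ABCDDDDDDDDDDDDDDD
 -44.0 DDDDDDDDDDDDDDDDDDDDDDDDDDDDDDDB98889888ACDDDDDDDDDDDDDD
handle_left_grip [([202.3, 95.8], array([ 0.5774, -0.1937,  0.055 ]), 0.7)]
handle_right_grip [([264.2, 91.7], array([ 0.5902, -0.2508,  0.055 ]), 0.69)]
```

```bash
python3 -m inch '0 -10 20 0 1;0 -10 25 0.007 1;0 0 30 0 1;0 0 30 0 1;0 0 25 0 1' 5; python3 -m inch '0 0 8 0 1;0 0 8 0 1;0 0 6 0 1;0 0 0 0 1;0 0 0 0 1'
python3 - <<'E'
from art import *
go(.5002,-.236,.0,.15)
c=cap("wrist");g=cv2.cvtColor(c["pixels"],cv2.COLOR_BGR2GRAY)
print(proj(c,[[.4967,-.2081,.059],[.5046,-.265,.059]]).round(1))
for r in range(190,262,4): print(r,"".join("0123456789ABCDEFGHIJKLMNOP"[int(a)//10] for a in g[r,160:350:2]))
E
```

```text
time: 20.05
ee_pos: [0.5029, -0.2338, 0.023]
ee_rot: [-3.14, -0.0, 0.155]
force: [-0.3, -0.8, -0.3]
finger_gap: 0.0929
finger_force: 0.0
time: 20.47
ee_pos: [0.503, -0.2357, 0.0038]
ee_rot: [3.141, -0.002, 0.152]
force: [-0.5, -0.3, -0.1]
finger_gap: 0.0931
finger_force: 0.0
pos [ 0.503  -0.2357  0.0038] rot [ 3.1408e+00 -1.7000e-03  1.5210e-01] t 20.47 | shift now [-2.8 -0.1  3.8] after spin [-2.8 -0.1  3.8] spin 0.002
[[203.  256.1]
 [309.2 257.5]]
190 EEEEEEEEFEEEEEEEF334333220EEEEEEEEEEEEEEEEEB99AAAAA9EEEEEEEEFEEEEEEEE9334434337EEEFEEE9AAAAAA9E
194 EEEEEEEEEEEEEEEEF334433211EEEEEEEEEEEEEEEEECAAAA9A9DEEEEEEEEEEEEEEEEE933444332AEEEEEEB9A99A99DE
198 EEEEEEEEEEEEEEEEF534334222DEEEEEEEEEFEEEEEEEB99AAAAA9EEEEEEEEEEEEEEEF633444331DEEEEEE9AAAA9A9EE
202 EEEEEEEEEEEEEEEEF634333321DEEEEEEEEEEEEEEEEF99AAA999EF99DDEEF99DDEEB9443443332DEEEEEB9A99AAABEE
206 EEEEEEEEEEEEEEEEE834343221DEEEEEEEEEEEEEEEEF99A9AAAAA99AAAAAA99AAAAAA43344333299CDFF9A9AAAA9EEE
210 EEEEEEEEEEEEEEEEE933433221AEEEEEEEEEEEEEEEEBA9A99AAA99AAAAA9AA9AAAAAA33344433299A9999AAAA9A9DEE
214 EEEEEEEEEEEEEEEEEB122233229FFF99DDEEEEEFE
[... 454 characters left out ...]

234 BBBA6212DEEEEEEEFF62222222217AA999AAAAAA9A9A999AAAAAAA99AAAA99AA99A30222222129A9A999AA95211899A
238 BBA31222BEEEEEEEEF81222222221BCA99A9AAA99A99AA9AAAAA999A999AA9AA9A612333433329A9ABDAAAA42211799
242 B92212228EEEEEEEEE92222221212FEEECCA99AAAAA999A99AA9AAAAAA9A9AAAAA913333323229999EF999A32222139
246 811121210FEEEEEEEC1221112212EEEEEEEEEEEED9999A99AA9AAAAA9AAAAA9999A521122221219A9EB9A9A22223211
250 111212210EEEEEFFE22122222212FEEEEEEEEEEEEEEB99AAA9A99AAA9A9AA9AA9AAA11322122211AEEEBAA912012332
254 22122211EEEEEEEF52222222211AEEEEEEEEEEEEEEEFF9AAA99AAAAA9A99AA9A9AAA411322222226ADE999A61111221
258 2202221EEFEEEEEF13212132222AEEEEEEEEEEEEEEEEBA99AA9A99A9AAA9AAA9A9AA3223322223239FB99AAA7122111
```

```bash
python3 -m inch '-3 0 3 0 0.85;0 0 0 0 0.8;0 0 0 0 0.74;0 0 0 0 0.74;0 0 0 0 0.72' 5; python3 -m inch '0 0 0 0 0.70;0 0 0 0 0.68;0 0 0 0 0.68;0 0 0 0 0.68';python3 -m inch '0 0 0 0 0.64;0 0 0 0 0.62;0 0 0 0 0.62;0 0 0 0 0.62'
```

```text
time: 20.93
ee_pos: [0.4991, -0.2361, 0.0003]
ee_rot: [3.141, -0.0, 0.152]
force: [-2.1, 0.4, 2.2]
finger_gap: 0.0682
finger_force: 1.1
time: 21.27
ee_pos: [0.4988, -0.2359, 0.0]
ee_rot: [-3.141, 0.0, 0.152]
force: [-1.2, -0.2, 1.5]
finger_gap: 0.0633
finger_force: 1.2
time: 21.6
ee_pos: [0.4986, -0.2359, -0.0001]
ee_rot: [-3.141, 0.001, 0.152]
force: [-1.7, 0.2, 1.1]
finger_gap: 0.0578
finger_force: 1.3
```

```bash
python3 -m inch '0 0 0 0 0.60;0 0 0 0 0.58;0 0 0 0 0.56;0 0 0 0 0.55';python3 -m inch '0 0 0 0 0.54;0 0 0 0 0.53;0 0 0 0 0.52;0 0 0 0 0.52';python3 -m inch '0 0 0 0 0.51;0 0 0 0 0.50;0 0 0 0 0.49;0 0 0 0 0.49'
```

```text
time: 21.93
ee_pos: [0.4986, -0.2358, -0.0002]
ee_rot: [-3.141, 0.001, 0.152]
force: [-1.9, -0.8, -0.4]
finger_gap: 0.0517
finger_force: 1.3
time: 22.27
ee_pos: [0.4989, -0.2358, -0.0001]
ee_rot: [-3.141, 0.0, 0.152]
force: [-2.2, -0.2, -0.2]
finger_gap: 0.0487
finger_force: 1.3
time: 22.6
ee_pos: [0.4989, -0.2358, -0.0001]
ee_rot: [-3.141, 0.0, 0.152]
force: [-2.7, 0.3, -1.0]
finger_gap: 0.0456
finger_force: 1.4
```

```bash
python3 -m inch '0 0 0 0 0.485;0 0 0 0 0.48;0 0 0 0 0.475;0 0 0 0 0.475';python3 -m inch '0 0 0 0 0.47;0 0 0 0 0.465;0 0 0 0 0.46;0 0 0 0 0.46';python3 -m inch '0 0 0 0 0.455;0 0 0 0 0.45;0 0 0 0 0.445;0 0 0 0 0.445'
```

```text
time: 22.93
ee_pos: [0.4991, -0.2358, 0.0]
ee_rot: [-3.141, 0.0, 0.152]
force: [-1.8, -0.4, -1.2]
finger_gap: 0.0444
finger_force: 1.4
time: 23.27
ee_pos: [0.499, -0.2359, -0.0]
ee_rot: [-3.141, 0.0, 0.152]
force: [-2.7, -0.9, -1.2]
finger_gap: 0.0428
finger_force: 1.4
time: 23.6
ee_pos: [0.499, -0.2359, 0.0]
ee_rot: [-3.142, 0.0, 0.152]
force: [-2.1, -1.4, -0.8]
finger_gap: 0.0413
finger_force: 1.7
```

```bash
python3 -m inch '0 0 0 0 0.44;0 0 0 0 0.435;0 0 0 0 0.435';python3 -m inch '0 0 0 0 0.43;0 0 0 0 0.425;0 0 0 0 0.425';python3 -m inch '0 0 0 0 0.42;0 0 0 0 0.415;0 0 0 0 0.415';python3 -m inch '0 0 0 0 0.41;0 0 0 0 0.405;0 0 0 0 0.405'
```

```text
time: 23.85
ee_pos: [0.499, -0.2359, 0.0]
ee_rot: [-3.142, 0.0, 0.152]
force: [-3.3, -1.1, -0.3]
finger_gap: 0.0404
finger_force: 3.5
time: 24.1
ee_pos: [0.4989, -0.236, 0.0]
ee_rot: [-3.142, 0.0, 0.152]
force: [-2.3, -1.4, -0.6]
finger_gap: 0.0402
finger_force: 5.0
time: 24.35
ee_pos: [0.4989, -0.236, 0.0]
ee_rot: [-3.142, 0.0, 0.152]
force: [-3.2, -1.4, -0.9]
finger_gap: 0.0401
finger_force: 5.0
time: 24.6
ee_pos: [0.4989, -0.2359, -0.0]
ee_rot: [-3.141, 0.0, 0.152]
force: [-2.6, -0.1, -0.4]
finger_gap: 0.0401
finger_force: 5.0
```

```bash
python3 -m inch '0 0 0 0 0.428;0 0 0 0 0.428' 21;python3 -m inch '0 0 0 0 0.424;0 0 0 0 0.424';python3 -m inch '0 0 0 0 0.42;0 0 0 0 0.42'
```

```text
time: 24.77
ee_pos: [0.4989, -0.2359, 0.0]
ee_rot: [-3.141, 0.0, 0.152]
force: [-4.1, -1.2, -0.8]
finger_gap: 0.0403
finger_force: 5.2
time: 24.93
ee_pos: [0.4989, -0.2359, 0.0]
ee_rot: [-3.141, 0.0, 0.152]
force: [-4.5, -1.1, -0.5]
finger_gap: 0.0394
finger_force: 6.3
time: 25.1
ee_pos: [0.4989, -0.2359, 0.0]
ee_rot: [-3.141, 0.0, 0.152]
force: [-4.0, -1.0, -0.4]
finger_gap: 0.0395
finger_force: 7.4
```

```bash
python3 -m inch '0 0 0 0 0.416;0 0 0 0 0.416'|tail -2;python3 -m inch '0 0 0 0 0.412;0 0 0 0 0.412'|tail -2;python3 -m inch '0 0 0 0 0.408;0 0 0 0 0.408'|tail -2
```

```text
finger_gap: 0.0391
finger_force: 8.4
finger_gap: 0.0388
finger_force: 9.4
finger_gap: 0.0383
finger_force: 10.3
```

```bash
for i in 1; do python3 -m inch '0 0 0 0 0.404;0 0 0 0 0.404'|tail -2;python3 -m inch '0 0 0 0 0.40;0 0 0 0 0.40'|tail -2;python3 -m inch '0 0 0 0 0.396;0 0 0 0 0.396'|tail -2; done
```

```text
finger_gap: 0.0383
finger_force: 11.2
finger_gap: 0.038
finger_force: 12.0
finger_gap: 0.0378
finger_force: 12.7
```

```bash
python3 -m inch '0 0 0 0 0.392;0 0 0 0 0.392'|tail -2;python3 -m inch '0 0 0 0 0.388;0 0 0 0 0.388'|tail -2
```

```text
finger_gap: 0.0368
finger_force: 13.3
finger_gap: 0.0364
finger_force: 13.7
```

Near the peak; keep small steps.

```bash
python3 -m inch '0 0 0 0 0.384;0 0 0 0 0.384'|tail -2;python3 -m inch '0 0 0 0 0.38;0 0 0 0 0.38'|tail -2;python3 -m inch '0 0 0 0 0.376;0 0 0 0 0.376'|tail -2
```

```text
finger_gap: 0.0364
finger_force: 14.0
finger_gap: 0.0359
finger_force: 14.0
finger_gap: 0.0353
finger_force: 13.6
```

```bash
python3 -m inch '0 0 0 0 0.372;0 0 0 0 0.372'|tail -2;python3 -m inch '0 0 0 0 0.368;0 0 0 0 0.368'|tail -2
```

```text
finger_gap: 0.0353
finger_force: 12.7
finger_gap: 0.0347
finger_force: 11.1
```

```bash
python3 -m inch '0 0 0 0 0.365;0 0 0 0 0.365' 11|tail -2;python3 -m inch '0 0 0 0 0.362;0 0 0 0 0.362' 9.5|tail -2;python3 -m inch '0 0 0 0 0.359;0 0 0 0 0.359'|tail -2
```

```text
finger_gap: 0.0351
finger_force: 11.0
finger_gap: 0.0384
finger_force: 9.5
finger_gap: 0.0385
finger_force: 9.5
```

```bash
python3 -m inch '0 0 0 0 0.40;0 0 0 0 0.392;0 0 0 0 0.384;0 0 0 0 0.376;0 0 0 0 0.37' 18|tail -2;python3 -m inch '0 0 0 0 0.367;0 0 0 0 0.367'|tail -2;python3 -m inch '0 0 0 0 0.364;0 0 0 0 0.364'|tail -2
```

```text
finger_gap: 0.0351
finger_force: 12.9
finger_gap: 0.0346
finger_force: 10.6
finger_gap: 0.0344
finger_force: 7.6
```

```bash
python3 -m inch '0 0 0 0 0.361;0 0 0 0 0.361'|tail -2;python3 -m inch '0 0 0 0 0.358;0 0 0 0 0.358'|tail -2
```

```text
finger_gap: 0.0335
finger_force: 1.4
finger_gap: 0.0335
finger_force: 1.4
```

```bash
python3 -m inch '0 0 0 0 0.45;0 0 0 0 0.55;0 0 0 0 0.65;0 0 0 0 0.75;0 0 0 0 0.9'|tail -2;python3 -m inch '0 0 0 0 1;0 0 0 0 1;0 0 0 0 1;0 0 0 0 1;0 0 0 0 1'|tail -2;python3 -m inch '0 0 -10 0 1;0 0 -25 0 1;0 0 -30 0 1;0 0 -35 0 1;0 0 -35 0 1';python3 -m inch '0 0 -20 0 1;0 0 0 0 1;0 0 0 0 1'>/dev/null
python3 - <<'E'
from art import *
c=cap("wrist")
art(c,.584,-.222,.15,.055,np.arange(-.115,-.06,.002),np.arange(.038,-.0381,-.004))
art(c,.584,-.222,.15,.107,np.arange(-.040,.0401,.002),np.arange(.02,-.021,-.002))
for n in ["tag_center","stud_head"]: print(n,[(np.round(r["point"],1).tolist(),round(r["score"],2)) for r in search_frame(c,n)[:3]])
print(proj(c,[[.584,-.222,.107]]),state()["force"])
E
```

```text
finger_gap: 0.0624
finger_force: 0.9
finger_gap: 0.0919
finger_force: 0.0
time: 30.1
ee_pos: [0.4984, -0.2357, 0.1369]
ee_rot: [-3.141, 0.001, 0.152]
force: [-0.5, 0.4, 0.3]
finger_gap: 0.0932
finger_force: 0.0
cols -0.115 .. -0.06099999999999996
  38.0 DDDDDDDDDDDDDDDDDDDDDDDDDDDD
  34.0 DDDDDDDDDDDDDB8ACDDDDDDDDDDD
  30.0 3333333333333333322333323333
  26.0 2323332223223333312333332322
  22.0 C988999988AAAAA52008BBBAAABA
  18.0 DDDDDDDDDDDDDDDDDDDDDDDDDDDD
  14.0 DDDDDDDDDDDDDDDDDDDDDDDDDDDD
  10.0 DDDDDDDDDDDDDDDDCABBCDDDDDDD
   6.0 DDDDDDDDDDDDDDDB88989DDDDDDD
   2.0 DDB9888999889899888989888889
  -2.0 DD98888989889888889888989998
  -6.0 DDDCC9998CCA9988889AA8CDBAA9
 -10.0 DDDDDDDDDDDDDD9888CDDDDDDDDD
 -14.0 DDDDDDDDDDDDDDDCCDDDDDDDDDDD
 -18.0 DDDDDDDDDDDDDDDDDDDDDDDDDDDD
 -22.0 DDDDDDDDDDDDDDDDDDDDDDDDDDDD
 -26.0 6322223233333333223332232232
 -30.0 2333333232333333322332323333
 -34.0 B7778997777864332489AA8999A8
 -38.0 DDDDDDDDDDDDDDDDDCCDDDDDDDDD
cols -0.04 .. 0.04000000000000007
  20.0 222788BACCCCBBCC887778CBBBCBCCBCECCCCBCCC
  18.0 BCDABDDBCCBCBBB7777777CBCBCCCCBCECCCCCCCC
 
[... 365 characters left out ...]
IIIIHHHHGGGGGGGHHBBBBAABC
   0.0 88999D8GIJJJJIIJJIJJJJJIIIJJJJJIICBCCCBCC
  -2.0 899BCDAGIIIIJJIIJJIIJJIIIIIIIJJJICCCBCCCC
  -4.0 999BCC9GHHIIIIIIIIIIIJIIJIIJJJJJICCBCCCCC
  -6.0 CDAA9DAFFA99999999999999999AADCEECCBBCCCC
  -8.0 DDDACD9G99999999999999999999FFFFECCCCCCCC
 -10.0 DDDACCBBAA9AA9AAAA9AAAA9AAA9BCBBDCBBCBCBB
 -12.0 DDBACD8AAAAAAAAAAAA9AAA999AAA9CBECCBCCBBC
 -14.0 DDDBBD977778778777444787777778BCDCCBCCBBB
 -16.0 DDDACC977878788774454587877787BCECCCBBBCC
 -18.0 DDDABC977777778884444487777779BBECCCCBCBC
 -20.0 BA89B987777777887544457787877BBADCBBBBBBC
tag_center [([253.5, 91.1], 0.86)]
stud_head [([286.2, 97.6], 0.6)]
[[253.37695908  91.98949346]] [-0.2979801   0.3170404  -1.14237793]
```

Handles are open at ±29 mm and the tag stands upright in the nest, centred on it, with the robot clear of everything.

```bash
python3 -c "
from workcell import finish_job
print(finish_job())"
```

```text
the job is handed in; nothing more can be done
None
```

I handed the job in at about 30 s with no verdict returned: the tag is seated in the press, the stud snapped home (squeeze force peaked at 14 N and fell to 1.4 N), both handles sprang open, and the robot is clear; the first grasp closed on nothing, but the retry held.

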